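# Seat and clamp the chess board

### The job

Gently push the chess board home so that its edge lies flush along the fence of the blue clamp, with the two chessmen left standing on it. Then turn the brass thumbscrew clockwise until its foot seats firmly on the board and you feel the resistance rise, stop there before it is overtightened, and let go; leave the vase and the organiser where they are.

Things in the scene. Friction and masses are not known exactly. Their poses are not given: they have to be found in the camera images.
- board: square birch chess board, 280 x 280 x 18 mm, 0.9 kg, loose. Origin: centre of its underside, z up; its -y edge faces the clamp, its +y edge is free to be pushed. Starts 25 to 50 mm short of the fence, up to 0.06 rad out of line with it. Sliding it takes 4 to 8 N, squaring it on the fence up to 20 N; over 45 N is too hard
- board_clamp_edge (a point): middle of the board's edge that faces the clamp (-y side), half-way up its 18 mm thickness
- board_push_edge (a point): middle of the board's opposite edge (+y side), half-way up: the edge to push. 280 mm from board_clamp_edge; nothing stands on the ottoman beside it
- clamp: blue clamp fixed to the ottoman. Origin: middle of its fence face, at the ottoman's surface; x along the fence, y out of it towards the board, z up. Fence 160 mm long, 26 mm high; with the board home its edge lies on the fence face (y = 0), the pushed edge at y = 280 mm. A 34 mm wide arm, z 38 to 52 mm, reaches 39 mm out over the board and carries the thumbscrew
- thumbscrew (a point): where to grip the knurled brass thumbscrew: on its vertical axis, 22 mm above the underside of its head (36 mm diameter, 36 mm high); in the clamp's frame x 0, y 22, z 83 mm. The arm's top is 31 mm below it. The head turns in place without rising or sinking; clockwise from above lowers the foot, which seats after 0.7 to 3.3 rad
- king_red: red plastic chessman standing on the board, 28 mm base, 62 mm high, 35 g; origin: centre of its base
- queen_white: white plastic chessman standing on the board, 26 mm base, 56 mm high, 30 g; origin: centre of its base
- vase: empty blue ceramic vase, 90 mm at its widest, 160 mm high, standing loose near the clamp; origin: centre of its base; to be left alone
- organiser: aluminium desk organiser with four vertical slots, 110 x 200 x 90 mm, with a card standing in two of them up to 135 mm high; origin: centre of its underside; to be left alone
- screw: the brass thumbscrew with the round steel foot (22 mm) that it drives down on the board; origin: on its axis, underside of the head. The foot hangs 2 to 10 mm above the board's level at the start (set differently each time) and swivels freely. Free turning takes 0.1 N m; once seated it rises 0.7 N m per rad: 0.08 to 0.25 over free is snug, over 0.3 overtight. Let go, it holds with about 27 N
Things that resemble listed ones, but are neither listed nor needed, are in the scene too. There is more than one size of the queen_white; the one meant has the size given above.

How it is judged:
By the outcome, as a careful person would: the job done as asked, in the order asked, and still so for the second after the job is handed in, with the robot touching nothing.
It also fails if it takes over 72 s, if anything falls off the work surface, if the arm or the gripper's body presses on something with over 40 N, if the wrist force passes 120 N, or if a joint passes its speed limit or range.

### The arm

A 6-joint arm with a two-finger parallel gripper is mounted at the origin on the work surface. World frame = base frame: x ahead of the robot, y to its left, z up, the work surface at z = 0. Lengths are in m, angles in rad, forces in N, time in s.
With the tool pointing down it reaches from about 0.375 to 0.825 m from the base axis. Payload 5.5 kg.
Tool frame: the origin (TCP) lies at the very end of the fingers, on their centre line; the grasp point (between the pads) lies 19 mm behind it; z points along the fingers, y is the direction in which the jaws open and shut (so a half turn about z gives the same grasp; the last joint's range is limited). The gripper opens to 85 mm and grips with 20 to 120 N. Pads are 22 mm wide; open, the fingers measure 114 mm over their backs; the gripper's body (76 mm by 85 mm) begins 54 mm behind the grasp point. The pads swing forward as they close: fully open they stand 13 mm farther back than shut.
Start: joints at [1.239, 0.314, -0.047, 1.21, 0, 1.571], TCP at [0.195, 0.567, 0.231] pointing down, gripper open.
Joint ranges: [-2.67, 2.67], [-0.69, 1.73], [-1.03, 1.25], [-2.08, 2.16], [-1.42, 1.45], [-3.14, 3.14]. Speed limits (rad/s): [2.39, 2.39, 3.01, 3.14, 3.14, 3.14].

### API

Orientations are given as a unit quaternion [x, y, z, w].
In Python, from workcell import sense, capture, close_job gives the robot as it stands. The module is installed in compiled form; this text tells all that it offers.
- The arm moves only by the shell command python3 -m jog 'ROWS' [FORCE]. ROWS is JSON, a list of rows, each a list of 7 numbers: the shift along the world's x, y, z in mm, then the turn, a rotation vector about the world's x, y, z in degrees, then the opening in per cent of the stroke, from 0 (shut) to 100 (fully open). A call has exactly 5 rows; each row is the pose to reach, as a shift and turn from the pose measured when the call began; what a row does not reach only later rows make up. A row lasts 1/8 s, in which the tool goes at most 62.5 mm and 10.7 degrees, less where a joint would pass 70% of its speed; a pose out of reach is approached as far as the arm can. A call with a gripper value outside its range is refused whole. The fingers move at their own pace and stop on an object; FORCE is the grip in N (left out, the last holds). Time passes only in rows, so rows that repeat a pose let the fingers close, or fill a call up. It gives the time, the measured TCP pose, the force and the opening at its end, in the units of the state.
- sense(): the state, without advancing time (a new reading comes with each control period).
- capture(name): name is "side" or "top" or "wrist"; returns a dict with "color" (400x640x3 uint8, red, green, blue), "fx", "fy", "cx", "cy" (pixels), "R" (3x3) and "t" (3): a world point X has camera coordinates R X + t. Camera axes: x right, y down, z forward; pixel columns grow to the right and rows downward; lengths in m; the calibration is good to about 2 mm. The wrist camera is an equidistant fisheye: a pixel r from the principal point sees the ray r / f radians off the axis. A picture is of the moment at which its call begins. There is no depth.
- close_job(): hands the job in, once; it reports no verdict.
The state is a dict: "clock": time; "qpos": joint angles; "dq": joint speeds; "tau": joint torques, N m; "tcp_pos": TCP position; "orientation": TCP orientation; "contact_force": force on the tool from outside, world axes, zero at the start; "torque": the same for the moment, N m; "width": finger opening in m.
Only numpy, scipy, OpenCV 4.12 (cv2) and the standard library are available. Lean on these libraries where they do the work, as an engineer would, in place of code of your own. Each camera call takes 0.05 s, during which the arm holds its last target. There are 200 camera calls.

## Working session

There is one attempt and no reset: what is moved stays moved. The work goes in short steps, Python scripts to look and compute and a shell command to move; the robot and the scene stay as the last step left them, time stands still between calls to the robot, and variables do not carry over. Pictures are saved under pics/ and viewed, about 8 in all and at most 12, crops included, and the job is handed in when it is done.

```bash
mkdir -p pics
cat > h.py <<'E'
import numpy as np, cv2
from workcell import sense, capture
def snap(n,f):
    c=capture(n); cv2.imwrite(f'pics/{f}.png',c['color'][:,:,::-1]); np.savez(f'pics/{f}.npz',**c); return c
def load(f): return dict(np.load(f'pics/{f}.npz'))
def ray(c,u,v,fish=False):
    x=(u-c['cx'])/c['fx'];y=(v-c['cy'])/c['fy']
    if fish:
        r=np.hypot(x,y); d=np.array([x/r*np.sin(r),y/r*np.sin(r),np.cos(r)])
    else: d=np.array([x,y,1.])
    R=c['R'];return -R.T@c['t'], R.T@d
def plane(c,u,v,z,fish=False):
    o,d=ray(c,u,v,fish); return o+d*(z-o[2])/d[2]
def proj(c,X):
    p=c['R']@np.array(X)+c['t']; return c['fx']*p[0]/p[2]+c['cx'],c['fy']*p[1]/p[2]+c['cy']
E
python3 - <<'E'
from h import *
a=snap('top','top0');b=snap('side','side0')
print(sense())
for c in(a,b): print(c['fx'],c['cx'],c['cy'],-c['R'].T@c['t'],c['R'])
E
```

```text
{'clock': 0.1, 'qpos': array([ 1.23896836e+00,  3.14165884e-01, -4.79828093e-02,  1.21022849e+00,
       -1.01680965e-05,  1.57083220e+00]), 'dq': array([-9.92098650e-04, -6.38021659e-04,  1.78608267e-03, -6.88144423e-05,
        1.11602542e-03, -1.14627051e-03]), 'tau': array([-1.16517922e-04, -5.40768170e+01,  3.40540767e+01,  1.12016941e-02,
       -4.64396010e-05, -5.47403701e-06]), 'tcp_pos': array([0.19529142, 0.5667605 , 0.23051283]), 'orientation': array([ 1.65171465e-01,  9.86264550e-01, -7.80414824e-04, -1.25513854e-04]), 'contact_force': array([ 0.54607903, -0.4937494 , -0.96423098]), 'torque': array([ 0.00447267, -0.00175337,  0.01604651]), 'width': 0.08534320882141068}
464.22774895787245 328.6509824517948 199.1237420769039 [ 0.42848485 -0.03607616  1.1472947 ] [[ 1.01337581e-02 -9.99947390e-01  1.58852255e-03]
 [-9.92559053e-01 -1.02516311e-02 -1.21331900e-01]
 [ 1.21341802e-01 -3.47154318e-04 -9.92610723e-01]]
456.2350122642714 321.4749932223868 191.634097569025 [0.30115351 0.541558   0.70257878] [[-0.91206814 -0.40944583  0.02204159]
 [-0.29641735  0.6212396  -0.72539514]
 [ 0.28331691 -0.66814331 -0.68797969]]
```

View pics/top0.png

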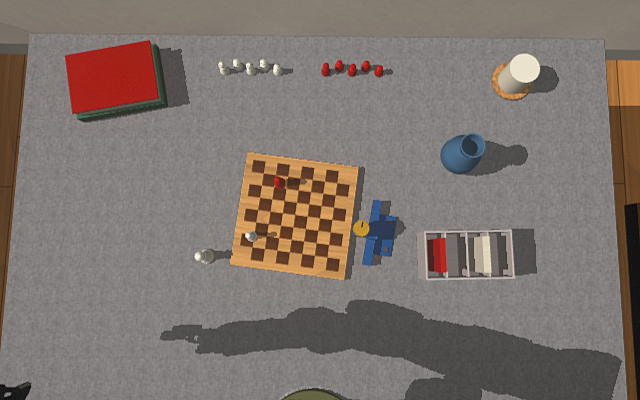

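View pics/side0.png

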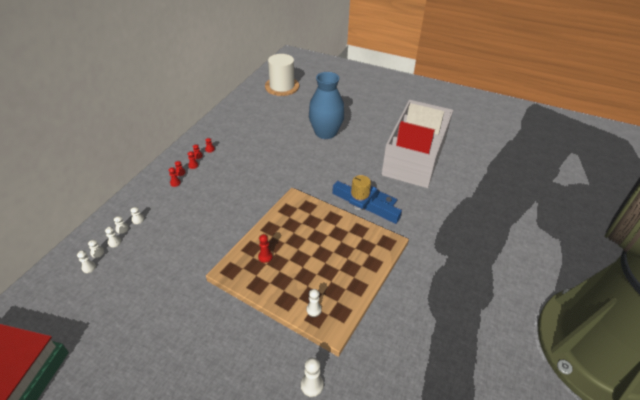

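Top view: the board spans corners (247,153), (358,166), (345,279), (231,264). The clamp is at (378,232) and the brass screw at (361,228). The red king is at (279,182) and the white queen on the board at (251,237).

Look-alikes:
- Bigger white queen off the board (204,256), near the push edge.
- White row (220–280,68) and red row (325–380,69).
- White cup (523,68), which is not the vase. The vase is at (462,154).

Next comes one close crop with the measurements.

Run:
```python
from h import *
a=load('top0');b=load('side0')
A=a['color'];B=b['color']
cr=cv2.resize(A[140:290,190:420],None,fx=3,fy=3,interpolation=cv2.INTER_CUBIC)
cv2.imwrite('pics/crop1.png',cr[:,:,::-1])
h=cv2.cvtColor(A,cv2.COLOR_RGB2HSV)
m=cv2.inRange(h,(5,60,40),(25,255,255)); m[:140]=0;m[290:]=0;m[:,:215]=0;m[:,352:]*=1;m[:,375:]=0
m=cv2.morphologyEx(m,cv2.MORPH_CLOSE,np.ones((9,9)))
m=cv2.morphologyEx(m,cv2.MORPH_OPEN,np.ones((25,25)))
c=max(cv2.findContours(m,0,1)[0],key=cv2.contourArea)
q=cv2.approxPolyDP(cv2.convexHull(c),8,True)[:,0]
print('quad',q.tolist()); P=np.array([plane(a,u,v,.018) for u,v in q]);print(P.round(4))
print(np.linalg.norm(P-np.roll(P,-1,0),axis=1), P.mean(0))
hb=cv2.inRange(h,(100,120,50),(125,255,255)); hb[:, :355]=0;hb[:190]=0;hb[290:]=0;hb[:,410:]=0
c=max(cv2.findContours(hb,0,1)[0],key=cv2.contourArea);print('clamp',cv2.approxPolyDP(c,2,True)[:,0].tolist())
```

```text
quad [[247, 155], [356, 166], [345, 276], [233, 265]]
[[ 0.6746  0.167   0.018 ]
 [ 0.6497 -0.1033  0.018 ]
 [ 0.3809 -0.0776  0.018 ]
 [ 0.4043  0.1922  0.018 ]]
[0.27143144 0.2700571  0.27088663 0.27145971] [0.52740284 0.04459864 0.018     ]
clamp [[376, 200], [373, 201], [370, 231], [365, 236], [367, 240], [363, 263], [370, 265], [374, 240], [377, 239], [377, 236], [368, 235], [372, 229], [370, 223], [378, 220], [379, 215], [384, 216], [379, 214], [381, 201]]
```

View pics/crop1.png

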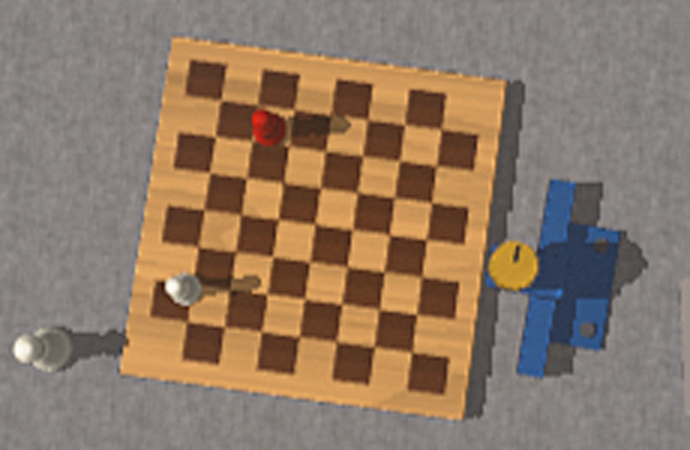

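Run:
```python
from h import *
a=load('top0');b=load('side0')
f=lambda p,z:plane(a,(p[0]+.5)/3-.5+190,(p[1]+.5)/3-.5+140,z)
Q=[f(p,.018) for p in((172,38),(507,80),(465,418),(121,374))]
P=np.array(Q);print(P.round(4),np.linalg.norm(P-np.roll(P,-1,0),axis=1),P.mean(0))
e=P[1]-P[2];print('clampedge dir',np.degrees(np.arctan2(e[1],e[0])),'push edge',np.degrees(np.arctan2(*(P[0]-P[3])[[1,0]])))
n=(P[0]+P[3]-P[1]-P[2]);print('normal dir deg',np.degrees(np.arctan2(n[1],n[0])))
F=[f(p,.026) for p in((548,180),(518,374))];F=np.array(F);e=F[0]-F[1];print('fence',F.round(4),np.linalg.norm(e),np.degrees(np.arctan2(e[1],e[0])),F.mean(0))
s=f((513,265),.097);print('screw top',s)
for nme,p,z in(('king',(265,128),.055),('queen',(180,288),.05),('bigq',(30,348),.06)):print(nme,f(p,z).round(3))
# side cam: fence top ends, board corners
hb=cv2.cvtColor(b['color'],cv2.COLOR_RGB2HSV)
m=cv2.inRange(hb,(18,120,60),(30,255,255));m[:170]=0;m[205:]=0;m[:,:340]=0;m[:,380:]=0
print('side screw bbox',cv2.boundingRect(m),'pred of head mid',proj(b,[s[0],s[1],.079]))
for p in P:print(proj(b,p))
for p in F:print('F',proj(b,p))
cv2.imwrite('pics/crop2.png',cv2.resize(b['color'][160:360,200:420],None,fx=3,fy=3,interpolation=cv2.INTER_CUBIC)[:,:,::-1])
```

```text
[[ 0.6814  0.1672  0.018 ]
 [ 0.649  -0.1098  0.018 ]
 [ 0.3738 -0.0769  0.018 ]
 [ 0.4059  0.1995  0.018 ]] [0.27898342 0.27715779 0.278246   0.27739473] [0.52749528 0.04501208 0.018     ]
clampedge dir -6.8336544950624845 push edge -6.68117833310109
normal dir deg 83.3553825859733
fence [[ 0.5653 -0.1428  0.026 ]
 [ 0.4092 -0.1186  0.026 ]] 0.15796031295885896 -8.786265901939629 [ 0.48727122 -0.13070866  0.026     ]
screw top [ 0.49181534 -0.10953723  0.097     ]
king [0.601 0.085 0.055]
queen [0.474 0.149 0.05 ]
bigq [0.426 0.262 0.06 ]
side screw bbox (352, 175, 19, 24) pred of head mid (np.float64(360.7084661596572), np.float64(187.33012964871645))
(np.float64(206.63747577259647), np.float64(274.949882232777))
(np.float64(291.6847397463092), np.float64(186.55368912244668))
(np.float64(408.14914478687956), np.float64(237.45653869573556))
(np.float64(339.9065541549266), np.float64(349.9750353381021))
F (np.float64(332.60775362172166), np.float64(185.84793996919))
F (np.float64(397.8268921169255), np.float64(215.29820532863081))
```

View pics/crop2.png

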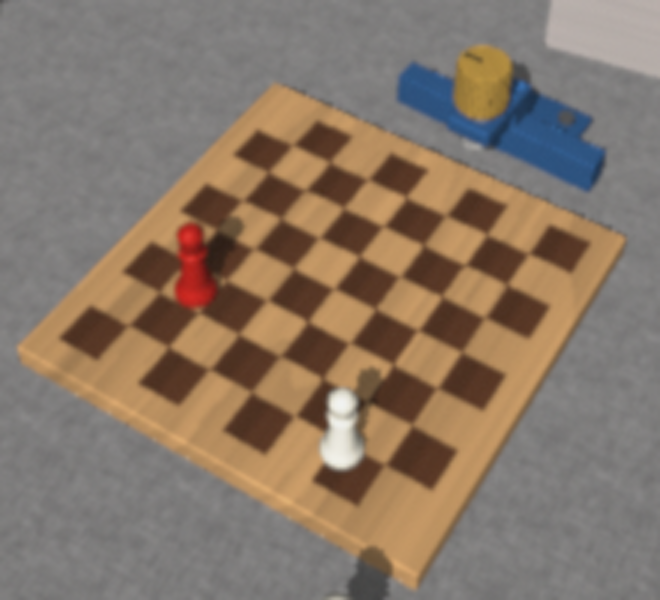

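Both views agree: side-view reprojection is within about 1 px, and the board measures 278 mm against 280.

- **Choice:** the clamp at (378,232), and the white queen on the board at (251,237). The bigger queen at (204,256) is the decoy.
- **Fence:** middle (0.487,-0.131), direction -8.8°. The board lies at -6.7° with a gap of about 40 mm.
- **Push:** gripper shut, on the edge at about (0.561,0.181), along (-0.153,-0.988).

```bash
python3 -m jog '[[36,-34,0,0,0,10,50],[72,-68,0,0,0,20,0],[108,-102,0,0,0,30,0],[144,-136,0,0,0,40,0],[180,-170,0,0,0,50,0]]' 40
python3 -m jog '[[37,-34,0,0,0,10,0],[74,-68,0,0,0,20,0],[111,-102,-20,0,0,30,0],[148,-136,-40,0,0,40,0],[188,-160,-60,0,0,50,0]]'
```

```text
clock: 0.72
tcp_pos: [0.3761, 0.3954, 0.2302]
orientation: [-0.27, 0.963, -0.001, -0.0]
contact_force: [-0.3, 0.8, -0.1]
width: -0.0001
clock: 1.35
tcp_pos: [0.5649, 0.2337, 0.1694]
orientation: [-0.654, 0.757, -0.001, 0.0]
contact_force: [-0.2, 1.3, -0.7]
width: 0.0003
```

```bash
python3 -m jog '[[1,-2,-50,0,0,0,0],[2,-4,-100,0,0,0,0],[2,-6,-140,0,0,0,0],[2,-8,-158,0,0,0,0],[2,-8,-161,0,0,0,0]]'
python3 -m jog '[[-1,-4,0,0,0,0,0],[-1,-8,0,0,0,0,0],[-2,-12,0,0,0,0,0],[-2,-16,0,0,0,0,0],[-3,-20,0,0,0,0,0]]'
python3 - <<'E'
from h import *
snap('wrist','w1')
E
```

```text
clock: 1.98
tcp_pos: [0.5661, 0.2254, 0.0075]
orientation: [-0.653, 0.757, -0.0, -0.001]
contact_force: [0.1, 1.0, 1.1]
width: 0.0001
clock: 2.6
tcp_pos: [0.5632, 0.2051, 0.0078]
orientation: [-0.653, 0.757, -0.0, -0.001]
contact_force: [-0.2, 0.2, 0.7]
width: 0.0001
```

View pics/w1.png

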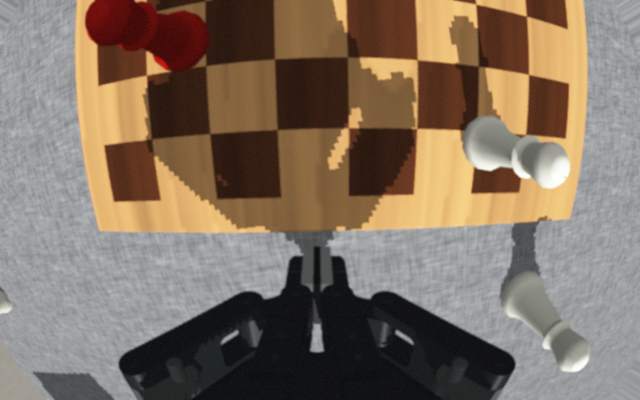

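Wrist view: the fingers at (317,245) stand just short of the push edge (98–572 at row ~230), slightly to the king's side. Both chessmen and the outside queen are clear.

```bash
python3 -m jog '[[0,-3,0,0,0,0,0],[-1,-6,0,0,0,0,0],[-1,-9,0,0,0,0,0],[-2,-12,0,0,0,0,0],[-2,-15,0,0,0,0,0]]'
python3 -m jog '[[0,-3,0,0,0,0,0],[-1,-6,0,0,0,0,0],[-1,-9,0,0,0,0,0],[-2,-12,0,0,0,0,0],[-2,-15,0,0,0,0,0]]'
python3 -m jog '[[0,-3,0,0,0,0,0],[-1,-6,0,0,0,0,0],[-1,-9,0,0,0,0,0],[-2,-12,0,0,0,0,0],[-2,-13,0,0,0,0,0]]'
```

```text
clock: 3.28
tcp_pos: [0.561, 0.1901, 0.0076]
orientation: [-0.653, 0.757, 0.0, -0.001]
contact_force: [-0.0, 3.7, -2.4]
width: 0.0001
clock: 3.9
tcp_pos: [0.5589, 0.175, 0.0077]
orientation: [-0.654, 0.757, 0.0, -0.001]
contact_force: [0.4, 2.7, -1.6]
width: 0.0002
clock: 4.53
tcp_pos: [0.5567, 0.1618, 0.0076]
orientation: [-0.653, 0.757, 0.0, -0.001]
contact_force: [1.0, 4.3, -1.7]
width: -0.0001
```

```bash
python3 -m jog '[[0,-1,0,0,0,0,0],[0,-2,0,0,0,0,0],[0,-3,0,0,0,0,0],[-1,-4,0,0,0,0,0],[-1,-5,0,0,0,0,0]]'
python3 -m jog '[[0,-0.5,0,0,0,0,0],[0,-1,0,0,0,0,0],[0,-1.5,0,0,0,0,0],[0,-2,0,0,0,0,0],[0,-2,0,0,0,0,0]]'
python3 - <<'E'
from h import *
snap('top','t2')
E
```

```text
clock: 5.15
tcp_pos: [0.5557, 0.1567, 0.0076]
orientation: [-0.653, 0.757, 0.0, -0.001]
contact_force: [0.1, 4.4, -1.2]
width: 0.0003
clock: 5.78
tcp_pos: [0.5559, 0.1552, 0.0077]
orientation: [-0.654, 0.757, 0.001, -0.0]
contact_force: [0.5, 5.0, -2.1]
width: 0.0002
```

```bash
python3 -m jog '[[0,-0.5,0,0,0,0,0],[0,-1,0,0,0,0,0],[0,-1.5,0,0,0,0,0],[0,-2,0,0,0,0,0],[0,-2,0,0,0,0,0]]'
python3 - <<'E'
from h import *
a=snap('top','t3')
A=cv2.resize(a['color'][140:290,215:415],None,fx=4,fy=4,interpolation=cv2.INTER_CUBIC)
cv2.imwrite('pics/crop3.png',A[:,:,::-1])
E
```

```text
clock: 6.45
tcp_pos: [0.557, 0.1545, 0.0079]
orientation: [-0.654, 0.757, 0.001, 0.001]
contact_force: [3.8, 7.6, -4.9]
width: 0.0003
```

View pics/crop3.png

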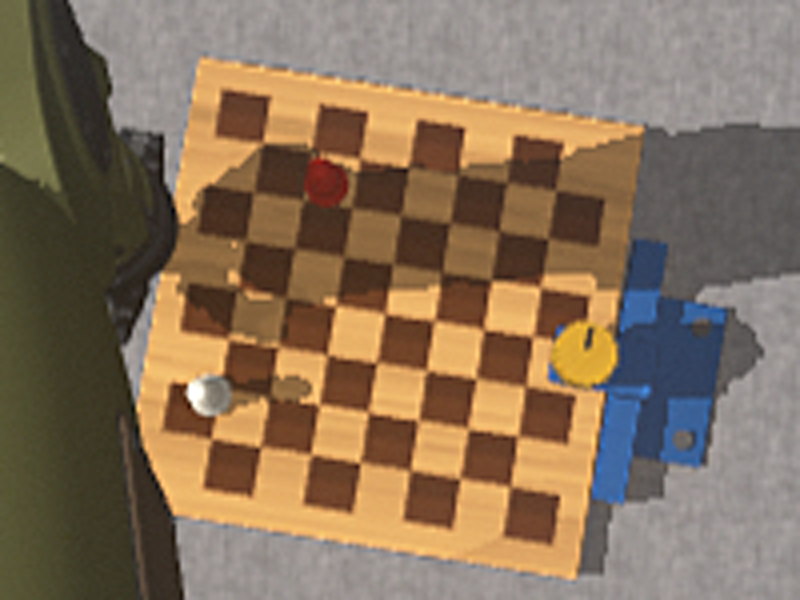

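```bash
python3 -m jog '[[0,-1,0,0,0,0,0],[-1,-2,0,0,0,0,0],[-1,-3,0,0,0,0,0],[-1,-4,0,0,0,0,0],[-1,-4,0,0,0,0,0]]'
python3 - <<'E'
from h import *
print(sense()['contact_force'])
E
```

```text
clock: 7.12
tcp_pos: [0.559, 0.1534, 0.0089]
orientation: [-0.654, 0.756, 0.001, 0.005]
contact_force: [5.3, 11.8, -4.8]
width: 0.0001
[ 5.31729832 11.77053734 -4.75768243]
```

```bash
python3 -m jog '[[0,-1,0,0,0,0,0],[1,-2,0,0,0,0,0],[1,-3,0,0,0,0,0],[1,-4,0,0,0,0,0],[1,-4,0,0,0,0,0]]'
python3 -m jog '[[0,-2,0,0,0,0,0],[0,-4,0,0,0,0,0],[0,-5,0,0,0,0,0],[0,-6,0,0,0,0,0],[0,-6,0,0,0,0,0]]'
python3 - <<'E'
from h import *
a=snap('top','t4')
A=cv2.resize(a['color'][180:290,315:425],None,fx=5,fy=5,interpolation=cv2.INTER_CUBIC)
b=snap('side','s4')
B=cv2.resize(b['color'][165:275,290:420],(650,550),interpolation=cv2.INTER_CUBIC)
cv2.imwrite('pics/crop4.png',cv2.resize(np.hstack([A,B]),(800,366))[:,:,::-1])
E
```

```text
clock: 7.75
tcp_pos: [0.5622, 0.1515, 0.0096]
orientation: [-0.654, 0.756, 0.002, 0.008]
contact_force: [5.4, 9.7, -3.7]
width: 0.0005
clock: 8.38
tcp_pos: [0.5633, 0.1509, 0.0102]
orientation: [-0.655, 0.755, 0.006, 0.012]
contact_force: [2.3, 19.3, -4.2]
width: -0.0004
```

View pics/crop4.png

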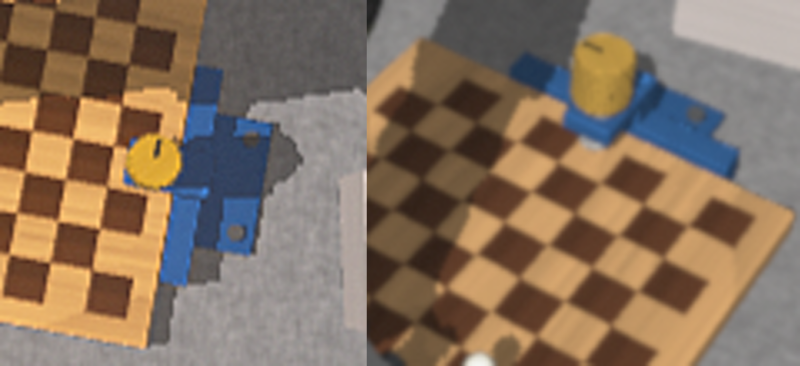

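The force jumped to 19 N along the fence normal with hardly any motion. Both views show no gap between the board edge and the fence. One more press will confirm the stall, then I back off.

```bash
python3 -m jog '[[0,-2,0,0,0,0,0],[0,-4,0,0,0,0,0],[0,-6,0,0,0,0,0],[0,-6,0,0,0,0,0],[0,-6,0,0,0,0,0]]'
python3 -m jog '[[0,4,0,0,0,0,0],[1,10,0,0,0,0,0],[2,18,0,0,0,0,0],[4,28,0,0,0,0,0],[6,38,0,0,0,0,0]]'
python3 - <<'E'
from h import *
print(sense()['orientation'])
E
```

```text
clock: 9.1
tcp_pos: [0.5636, 0.1508, 0.0107]
orientation: [-0.657, 0.754, 0.01, 0.016]
contact_force: [0.6, 21.9, -4.4]
width: 0.0002
clock: 9.72
tcp_pos: [0.5698, 0.1893, 0.0107]
orientation: [-0.657, 0.754, 0.01, 0.016]
contact_force: [0.0, -0.1, -0.2]
width: -0.0001
[-0.65654076  0.7540583   0.00992729  0.01586685]
```

```bash
python3 - <<'E'
from h import *
from scipy.spatial.transform import Rotation as R
s=sense();a=np.radians((171.2+90)/2)
T=R.from_quat([np.cos(a),np.sin(a),0,0]);print((T*R.from_quat(s['orientation']).inv()).as_rotvec(degrees=True), s['qpos'])
E
python3 -m jog '[[0,0,40,0,0,0,0],[0,0,90,0,0,0,0],[0,0,140,0,0,0,50],[0,-10,180,0,0,0,80],[0,-40,190,0,0,0,80]]'
```

```text
[-2.04711729  0.64024643 -0.89053536] [ 0.3037359   0.47166451 -0.35780481  0.72021116  0.03091374 -1.12868962]
clock: 10.35
tcp_pos: [0.5719, 0.1507, 0.2043]
orientation: [-0.657, 0.753, 0.009, 0.018]
contact_force: [0.4, -1.3, -0.3]
width: 0.0541
```

Next: move above the screw at z about 0.16 and straighten the tool (rotation vector about -2.2, 0.6, -0.9).

```bash
python3 -m jog '[[-15,-50,0,-1,0.3,-0.4,80],[-31,-100,0,-2.2,0.6,-0.9,80],[-46,-150,0,-2.2,0.6,-0.9,80],[-62,-200,0,-2.2,0.6,-0.9,80],[-80,-258,0,-2.2,0.6,-0.9,80]]'
python3 -m jog '[[0,-2,-10,0,0,0,80],[0,-2,-20,0,0,0,80],[0,-2,-40,0,0,0,80],[0,-2,-48,0,0,0,80],[0,-2,-48,0,0,0,80]]'
python3 - <<'E'
from h import *
s=sense();print(s['tcp_pos'],s['orientation'],s['width'],s['qpos'][5])
c=snap('wrist','w5');h=cv2.cvtColor(c['color'],cv2.COLOR_RGB2HSV)
m=cv2.inRange(h,(20,120,60),(32,255,255));n,l,st,ce=cv2.connectedComponentsWithStats(m)
for i in range(1,n):
  if st[i,4]>300: print(st[i],ce[i],plane(c,*ce[i],.097,True))
E
```

```text
clock: 10.98
tcp_pos: [0.4917, -0.1083, 0.2046]
orientation: [-0.652, 0.758, -0.003, 0.002]
contact_force: [1.1, -1.0, 0.1]
width: 0.0682
clock: 11.6
tcp_pos: [0.4914, -0.1091, 0.1558]
orientation: [-0.653, 0.757, -0.002, 0.002]
contact_force: [0.2, 0.5, 0.4]
width: 0.0683
[ 0.49142212 -0.10909157  0.15583657] [-0.65283858  0.75749223 -0.00214083  0.0016533 ] 0.0683307193485712 -1.6411658257447779
[ 290  182   52   59 2180] [315.89036697 212.04036697] [ 0.49077512 -0.11515598  0.097     ]
```

View pics/w5.png

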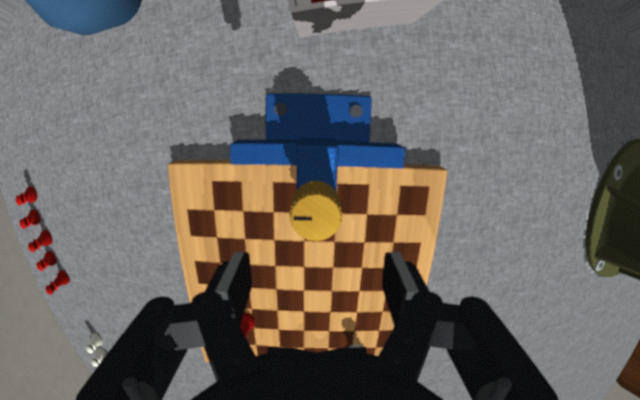

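Wrist view: the brass head's top is centred near (316,217), between the open jaws (235 and 400). The board edge (row 163) lies on the fence. Descend and grip.

```bash
python3 -m jog '[[0,-1,-25,0,0,0,80],[0,-1,-50,0,0,0,80],[0,-1,-75,0,0,0,80],[0,-1,-90,0,0,0,80],[0,-1,-94,0,0,0,80]]' 60
python3 -m jog '[[0,0,0,0,0,0,60],[0,0,0,0,0,0,45],[0,0,0,0,0,0,30],[0,0,0,0,0,0,30],[0,0,0,0,0,0,30]]' 60
python3 - <<'E'
from h import *
s=sense();print(s['torque'],s['tau'][5],s['qpos'][5],s['contact_force'])
E
```

```text
clock: 12.28
tcp_pos: [0.4917, -0.1102, 0.0621]
orientation: [-0.653, 0.758, -0.002, 0.002]
contact_force: [-0.0, 0.4, 0.2]
width: 0.0682
clock: 12.9
tcp_pos: [0.4927, -0.1104, 0.0633]
orientation: [-0.653, 0.758, -0.003, 0.002]
contact_force: [-1.2, 0.4, 6.1]
width: 0.0348
[ 0.07156697  0.23593196 -0.00463133] 0.0071279350959230214 -1.6430944108460808 [-1.19762289  0.40840097  6.14744972]
```

```bash
cat > t.py <<'E'
from h import *
s=sense();print('Tz',s['torque'].round(3),'tau6',s['tau'][5].round(3),'j6',s['qpos'][5].round(4),'j1',s['qpos'][0].round(4),s['tcp_pos'].round(4))
E
python3 -m jog '[[0,0,0,0,0,-5,30],[0,0,0,0,0,-10,30],[0,0,0,0,0,-15,30],[0,0,0,0,0,-20,30],[0,0,0,0,0,-25,30]]'; python3 t.py
python3 -m jog '[[0,0,0,0,0,-3,30],[0,0,0,0,0,-6,30],[0,0,0,0,0,-9,30],[0,0,0,0,0,-12,30],[0,0,0,0,0,-15,30]]'; python3 t.py
```

```text
clock: 13.52
tcp_pos: [0.4924, -0.1103, 0.0633]
orientation: [-0.472, 0.881, -0.003, 0.002]
contact_force: [-1.0, 0.6, 0.1]
width: 0.0341
Tz [0.094 0.23  0.163] tau6 -0.613 j6 -1.2019 j1 -0.2183 [ 0.4924 -0.1103  0.0633]
clock: 14.15
tcp_pos: [0.4922, -0.1102, 0.0633]
orientation: [-0.352, 0.936, -0.003, 0.001]
contact_force: [-0.8, 0.1, -0.5]
width: 0.0348
Tz [0.099 0.096 0.138] tau6 -0.336 j6 -0.9375 j1 -0.2172 [ 0.4922 -0.1102  0.0633]
```

```bash
python3 -m jog '[[0,0,0,0,0,-2,30],[0,0,0,0,0,-4,30],[0,0,0,0,0,-6,30],[0,0,0,0,0,-8,30],[0,0,0,0,0,-10,30]]' >/dev/null; python3 t.py
python3 -m jog '[[0,0,0,0,0,-2,30],[0,0,0,0,0,-4,30],[0,0,0,0,0,-6,30],[0,0,0,0,0,-8,30],[0,0,0,0,0,-10,30]]' >/dev/null; python3 t.py
```

```text
Tz [0.237 0.121 0.133] tau6 -0.2 j6 -0.7602 j1 -0.2166 [ 0.4921 -0.1102  0.0633]
Tz [0.248 0.192 0.129] tau6 -0.197 j6 -0.5829 j1 -0.2161 [ 0.4921 -0.1101  0.0633]
```

Run:
```python
from h import *
b=snap('side','s6'); w=snap('wrist','w6')
B=cv2.resize(b['color'][150:250,310:430],(480,400),interpolation=cv2.INTER_CUBIC)
cv2.imwrite('pics/crop6.png',B[:,:,::-1])
```

```text
(no output)
```

View pics/crop6.png

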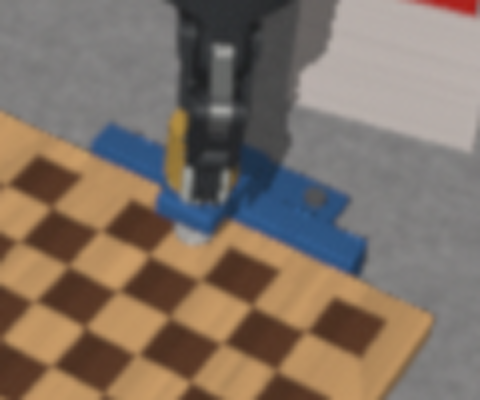

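Side crop: the jaws are on the brass head and the foot, near (195,230), is close above the board. Free torque reads about 0.13. I'll continue in 10° steps and stop when the torque rises.

```bash
echo "import sys; sys.exit(bool(s['torque'][2]>0.17))" >> t.py
python3 -m jog '[[0,0,0,0,0,-2,30],[0,0,0,0,0,-4,30],[0,0,0,0,0,-6,30],[0,0,0,0,0,-8,30],[0,0,0,0,0,-10,30]]' >/dev/null; python3 t.py &&
python3 -m jog '[[0,0,0,0,0,-2,30],[0,0,0,0,0,-4,30],[0,0,0,0,0,-6,30],[0,0,0,0,0,-8,30],[0,0,0,0,0,-10,30]]' >/dev/null && python3 t.py &&
python3 -m jog '[[0,0,0,0,0,-2,30],[0,0,0,0,0,-4,30],[0,0,0,0,0,-6,30],[0,0,0,0,0,-8,30],[0,0,0,0,0,-10,30]]' >/dev/null && python3 t.py &&
python3 -m jog '[[0,0,0,0,0,-2,30],[0,0,0,0,0,-4,30],[0,0,0,0,0,-6,30],[0,0,0,0,0,-8,30],[0,0,0,0,0,-10,30]]' >/dev/null && python3 t.py
```

```text
Tz [0.468 0.26  0.032] tau6 -0.197 j6 -0.4067 j1 -0.2158 [ 0.492  -0.11    0.0633]
Tz [0.522 0.254 0.067] tau6 -0.196 j6 -0.2297 j1 -0.2156 [ 0.492  -0.1098  0.0633]
Tz [0.586 0.187 0.143] tau6 -0.196 j6 -0.0528 j1 -0.2155 [ 0.492  -0.1097  0.0633]
Tz [0.687 0.264 0.107] tau6 -0.195 j6 0.124 j1 -0.2155 [ 0.492  -0.1096  0.0633]
```

Tz is noisy (±0.05) while tau6 is very steady at -0.196, so I'll use tau6 as the stop signal.

```bash
sed -i '$d' t.py; echo "print(s['contact_force'].round(1));import sys; sys.exit(bool(abs(s['tau'][5])>0.225 or s['torque'][2]>.24))" >> t.py
python3 -m jog '[[0,0,0,0,0,-2,30],[0,0,0,0,0,-4,30],[0,0,0,0,0,-6,30],[0,0,0,0,0,-8,30],[0,0,0,0,0,-10,30]]' >/dev/null; python3 t.py &&
python3 -m jog '[[0,0,0,0,0,-2,30],[0,0,0,0,0,-4,30],[0,0,0,0,0,-6,30],[0,0,0,0,0,-8,30],[0,0,0,0,0,-10,30]]' >/dev/null && python3 t.py &&
python3 -m jog '[[0,0,0,0,0,-2,30],[0,0,0,0,0,-4,30],[0,0,0,0,0,-6,30],[0,0,0,0,0,-8,30],[0,0,0,0,0,-10,30]]' >/dev/null && python3 t.py &&
python3 -m jog '[[0,0,0,0,0,-2,30],[0,0,0,0,0,-4,30],[0,0,0,0,0,-6,30],[0,0,0,0,0,-8,30],[0,0,0,0,0,-10,30]]' >/dev/null && python3 t.py
```

```text
Tz [0.804 0.134 0.07 ] tau6 -0.195 j6 0.3006 j1 -0.2157 [ 0.492  -0.1095  0.0633]
[-0.8  4.2  1.3]
Tz [0.918 0.168 0.15 ] tau6 -0.184 j6 0.4771 j1 -0.216 [ 0.492  -0.1094  0.0633]
[-0.8  4.2  0.6]
Tz [1.001 0.18  0.122] tau6 -0.127 j6 0.6535 j1 -0.2163 [ 0.4921 -0.1093  0.0634]
[-0.1  4.6  2.5]
Tz [1.046 0.217 0.219] tau6 -0.07 j6 0.8297 j1 -0.2168 [ 0.4922 -0.1093  0.0635]
[-1.8  5.1  3.3]
```

tau6 left its steady -0.195 plateau and is climbing steadily (+0.125), and Tz rose too (0.10 to 0.22), so the foot is seated. Hold briefly for averaged readings while adding a small turn.

```bash
python3 -m jog '[[0,0,0,0,0,-1,30],[0,0,0,0,0,-2,30],[0,0,0,0,0,-3,30],[0,0,0,0,0,-4,30],[0,0,0,0,0,-4,30]]' >/dev/null; python3 t.py
python3 - <<'E'
from h import *
T=[]
for i in range(8):
    capture('top');s=sense();T.append([s['torque'][2],s['tau'][5]])
T=np.array(T);print(T.mean(0),T.std(0))
w=load('w6');v=snap('wrist','w7')
im=np.hstack([x['color'][140:300,230:400] for x in(w,v)])
cv2.imwrite('pics/crop7.png',cv2.resize(im,None,fx=2.3,fy=2.3,interpolation=cv2.INTER_CUBIC)[:,:,::-1])
E
```

```text
Tz [1.027 0.273 0.042] tau6 0.098 j6 0.9004 j1 -0.217 [ 0.4922 -0.1092  0.0635]
[-1.   5.   1.4]
[0.04157115 0.0686192 ] [0.04207487 0.00194504]
```

View pics/crop7.png

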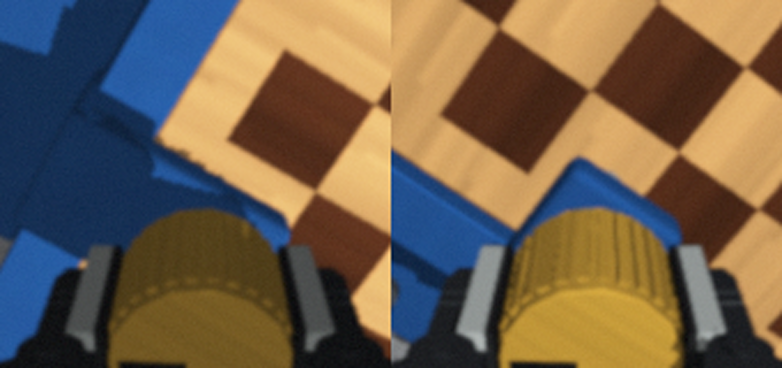

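Run:
```python
from h import *
for f in('w5','w6','w7'):
    c=load(f);g=cv2.cvtColor(c['color'],cv2.COLOR_RGB2HSV)
    y0,y1,x0,x1=(195,245,288,345) if f=='w5' else (255,360,275,360)
    sub=c['color'][y0:y1,x0:x1]; m=(sub.max(2)<50).astype('uint8')
    n,l,st,ce=cv2.connectedComponentsWithStats(m)
    for i in range(1,n):
        if st[i,4]>12:
            ys,xs=np.nonzero(l==i); P=np.array([plane(c,x+x0,y+y0,.097,True)[:2] for x,y in zip(xs,ys)])
            w,V=np.linalg.eigh(np.cov(P.T)); print(f,st[i]+[x0,y0,0,0,0],P.mean(0).round(4),'deg',np.degrees(np.arctan2(V[1,1],V[0,1])),w**.5)
cv2.imwrite('pics/crop8.png',cv2.resize(np.hstack([load(f)['color'][240:370,260:380] for f in('w6','w7')]),None,fx=3,fy=3)[:,:,::-1])
```

```text
w5 [295 218  15   1  15] [ 0.501  -0.1121] deg 171.79498050203384 [8.39401418e-07 3.12894191e-03]
w6 [275 255   8  68 234] [ 0.4897 -0.1289] deg -164.43110288880538 [0.00061355 0.0111582 ]
w6 [351 255   9  68 260] [ 0.4778 -0.0974] deg -153.08592431371017 [0.00062845 0.0108125 ]
w6 [282 298  29   5 129] [ 0.4943 -0.1189] deg 109.94535528302744 [0.00072863 0.00339078]
w6 [275 344  85  16 906] [ 0.5234 -0.0976] deg 111.69669264234751 [0.00247302 0.01286899]
w7 [275 255   8  69 215] [ 0.4742 -0.1116] deg 111.09639794353329 [0.00063666 0.01189153]
w7 [351 255   9  69 273] [ 0.5048 -0.0969] deg 121.577084262747 [0.00067023 0.01111449]
w7 [283 298  27   4  91] [ 0.4837 -0.1131] deg -155.87278160510922 [0.00053748 0.00325248]
w7 [275 347  85  13 888] [ 0.5072 -0.1407] deg -154.1234966293347 [0.00243312 0.01295033]
```

View pics/crop8.png

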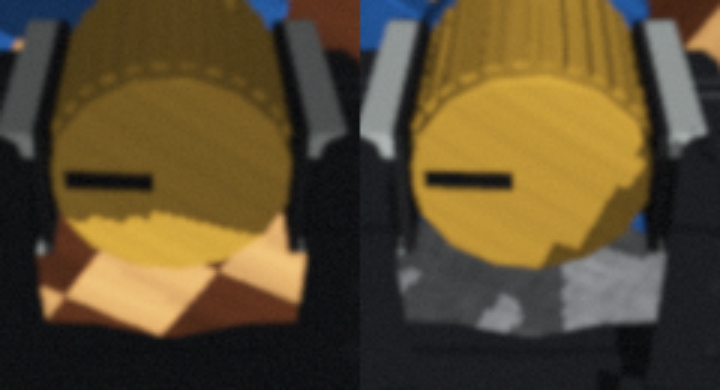

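The mark turned 85.8° against the gripper's 85.0°, so there is no slip. One small, slow extra turn will give a reading in motion.

```bash
python3 -m jog '[[0,0,0,0,0,-0.4,30],[0,0,0,0,0,-0.8,30],[0,0,0,0,0,-1.2,30],[0,0,0,0,0,-1.6,30],[0,0,0,0,0,-2,30]]' >/dev/null; python3 t.py
python3 - <<'E'
from h import *
T=[]
for i in range(6):
    capture('top');s=sense();T.append([s['torque'][2],s['tau'][5],s['qpos'][5],s['dq'][5]])
print(np.array(T).round(4))
E
```

```text
Tz [1.03  0.182 0.232] tau6 0.183 j6 0.9357 j1 -0.2171 [ 0.4923 -0.1092  0.0636]
[-1.5  4.4  0.6]
[[ 2.123e-01  2.095e-01  9.359e-01 -7.300e-03]
 [ 1.022e-01  1.405e-01  9.357e-01 -2.100e-03]
 [ 1.244e-01  1.196e-01  9.357e-01  1.800e-03]
 [ 1.292e-01  1.191e-01  9.357e-01 -1.000e-03]
 [ 1.217e-01  1.196e-01  9.356e-01 -2.000e-04]
 [ 1.218e-01  1.197e-01  9.357e-01  1.800e-03]]
```

Moving torque is now about 0.23–0.24 against about 0.10 free, so roughly 0.14 over free, mid-snug. Stop there, let go and lift clear.

```bash
python3 -m jog '[[0,0,0,0,0,0,50],[0,0,0,0,0,0,60],[0,0,0,0,0,0,75],[0,0,0,0,0,0,80],[0,0,0,0,0,0,80]]'
python3 -m jog '[[0,0,15,0,0,0,80],[0,0,40,0,0,0,80],[0,0,80,0,0,0,80],[0,0,130,0,0,0,80],[0,0,170,0,0,0,80]]'
python3 -m jog '[[-10,40,0,0,0,0,80],[-20,80,0,0,0,0,80],[-40,130,0,0,0,0,80],[-60,180,0,0,0,0,80],[-60,200,0,0,0,0,80]]'
python3 - <<'E'
from h import *
a=snap('top','t9');b=snap('side','s9');c=a['color']
A=cv2.resize(c[140:290,215:415],(400,300),interpolation=cv2.INTER_CUBIC)
B=cv2.resize(b['color'][40:340,190:590],(400,300))
C=cv2.resize(b['color'][165:265,310:443],(400,300),interpolation=cv2.INTER_CUBIC)
D=cv2.resize(c[180:290,320:467],(400,300),interpolation=cv2.INTER_CUBIC)
cv2.imwrite('pics/final.png',np.vstack([np.hstack([A,B]),np.hstack([C,D])])[:,:,::-1])
E
```

```text
clock: 23.12
tcp_pos: [0.4923, -0.1093, 0.0636]
orientation: [0.545, 0.838, -0.002, -0.002]
contact_force: [0.3, 1.1, 1.2]
width: 0.0687
clock: 23.75
tcp_pos: [0.4926, -0.1094, 0.2368]
orientation: [0.545, 0.838, -0.001, -0.001]
contact_force: [0.7, -1.0, -0.1]
width: 0.0685
clock: 24.38
tcp_pos: [0.4313, 0.0926, 0.2381]
orientation: [0.544, 0.839, -0.001, -0.0]
contact_force: [0.3, -1.3, 0.8]
width: 0.0683
```

View pics/final.png

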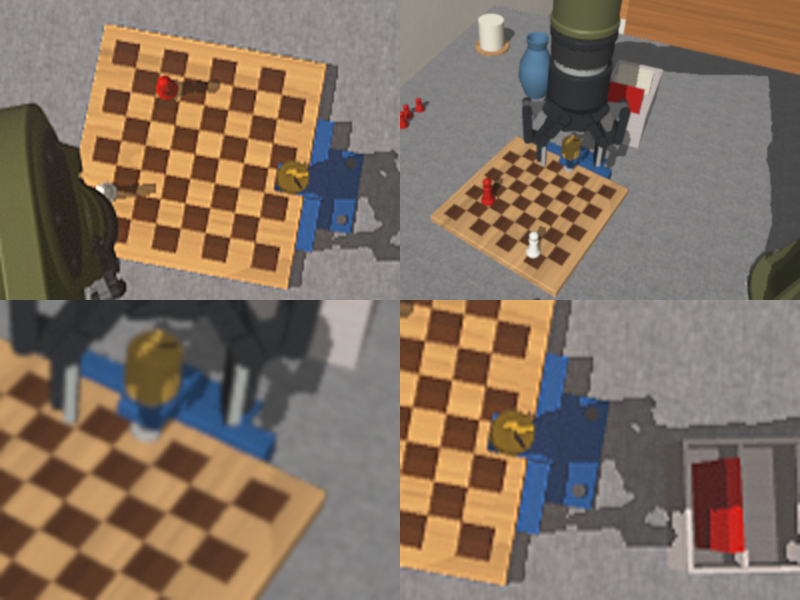

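The final views show the board edge on the fence along its full length, both chessmen standing, the foot on the board, and the vase and organiser in place. The gripper is well clear.

```bash
python3 -c "
from workcell import close_job,sense
print(close_job(),sense()['clock'])"
```

```text
the job is handed in; nothing more can be done
the job is handed in; nothing more can be done
```

I pushed the board home against the fence, turned the thumbscrew clockwise until it was snug, let go and handed the job in at about 25 s.

- **Board:** I pushed its free edge with the gripper shut. The force rose to 22 N and the board stopped moving. The last top and side views show its edge on the fence along the full length, with both chessmen standing. I judged flushness by eye from those views and did not measure it.
- **Thumbscrew:** I turned it about 2.6 rad with no slip; the mark on its head moved 85.8° while the gripper moved 85.0°. The turning torque rose from about 0.10 to about 0.23 N m, roughly 0.14 over free and inside the snug range.
- **Surroundings:** The vase and organiser look untouched, and the gripper ended up clear of everything.

**Checks that disagreed:**
- The wrist moment reading was noisy, about ±0.04 N m.
- The last joint's torque rose only about 0.32 N m per rad after the foot seated, where 0.7 was stated. Reckoned from where that rise began at 0.7 per rad, the screw would come out overtight, about 0.35 over free. The moment readings taken while turning do not support that. I took snug from those readings, so the margin is less certain than I would like.
- The wrist camera put the screw 2–5 mm from the top camera's estimate, but the grip closed on it cleanly.

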